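Build up a triaxial specimen on the pedestal of its own width

ROBOT

A 7-joint arm with a two-finger parallel gripper is mounted at the origin on a cart in front of the work surface, level with it; the furniture and walls round the work are solid. World frame = base frame: x ahead of the robot, y to its left, z up, the work surface at z = 0. Lengths are in mm, angles in rad, forces in N, time in s.
With the tool pointing down it reaches from about 425 to 875 mm from the base axis. Payload 4.7 kg.
Tool frame: the origin (TCP) lies midway between the tips of the shut fingers; the grasp point (between the pads) lies 19 mm behind it; z points along the fingers, y is the line along which they close (so a half turn about z gives the same grasp; the last joint's range is limited). The gripper opens to 85 mm and grips with 20 to 120 N. Pads are 22 mm wide; open, the fingers measure 114 mm over their backs; the gripper's body (76 mm by 85 mm) begins 54 mm behind the grasp point. The pads swing forward as they close: fully open they stand 13 mm farther back than shut.
Start: joints at [1.16, 0.321, -0.07, 1.45, 0.023, 1.371, -0.057], TCP at [267.873, -592.257, 231.349] pointing down, gripper open.
Joint ranges: [-2.86, 2.86], [-0.3, 2.09], [-1.38, 1.24], [0.06, 2.45], [-1.56, 4.7], [0.09, 2.05], [-2.69, 2.69]. Speed limits (rad/s): [2.57, 2.57, 3.14, 3.14, 3.14, 3.14, 3.14].

INTERFACE

Orientations are given as a rotation vector (axis times angle).
In Python, from rig import * gives the robot as it stands. The module is installed in compiled form; this text tells all that it offers. Calls block until the motion is done:
- reach(position, orientation): joint-space move of the TCP to a pose.
- movel(position, velocity=150, ori=None): straight line of the TCP; ori=None keeps the orientation; velocity is the mean speed in mm/s.
- goto_joints(angles): joint-space move.
- gripper_open() and close(grasp_force=None): open the fingers fully, or close them until they stop; grasp_force is the grip in N (None keeps the last).
- sleep(seconds).
- ik(position, orientation): joint angles nearest the present ones, or None.
- get_state(): the state.
- capture(name): name is "scene" or "top"; returns a dict with "img" (384x512x3 uint8, blue, green, red), "camera_matrix" (3x3 intrinsics, pixels), "k1" (the pictures are not rectified: a ray, as slopes to the right and down, at radius r is drawn at 1 + k1 r^2 times it, then the intrinsics apply), "view" (4x4, takes a point from world to camera coordinates). Camera axes: x right, y down, z forward; pixel columns grow to the right and rows downward; lengths in mm; the calibration is good to about 2 mm. A picture is of the moment at which its call begins. There is no depth.
A pose or a line that the arm cannot do raises PlanningError and nothing moves.
- finish_job(): hands the job in; it is judged then, once.
The state is a dict: "time": time; "joint_positions": joint angles; "joint_vel": joint speeds; "joint_efforts": joint torques, N m; "tool_pos": TCP position; "tcp_rot": TCP orientation; "wrist_force": force on the tool from outside, world axes, zero at the start; "wrist_torque": the same for the moment, N m; "opening": finger opening in mm; "finger_force": force on a finger pad.
Only numpy, scipy, OpenCV 4.12 (cv2) and the standard library are available. Lean on these libraries where they do the work, as an engineer would, in place of code of your own. Each camera call takes 0.05 s, during which the arm holds its last target. There are 200 camera calls.

TASK

Build up the soil test on the base whose pedestal is as narrow as the specimen: set down the tan porous stone first, then the brown clay specimen standing on end, then the bronze disc, and last the narrow top cap, each centred over the pedestal so that the sides line up. Never tip the specimen over, and leave the wide base, the wide cap, the steel cutting ring and the open tin as they are.

Things in the scene. Friction and masses are not known exactly. Their poses are not given: they have to be found in the camera images.
- narrow_base: Fixed target: aluminium cell base, a round plate 100 mm in diameter and 14 mm thick that carries a narrow round pedestal 38 mm in diameter in its middle; the pedestal's flat top is 40 mm above the table. Two short brass nipples stick out of one side of the plate. Origin on the pedestal's axis at table height, z up.
- wide_base: Fixed, not to be used: the same base plate (100 mm across, 14 mm thick) but with a wide pedestal 70 mm in diameter; top at 40 mm. Origin on its axis at table height, z up.
- stone: Loose tan porous stone, a disc 39 mm in diameter and 9 mm thick, lying flat. Origin at the centre of its underside, z up along its axis. First piece.
- specimen: Loose dark brown stiff clay specimen, a cylinder 39 mm in diameter and 78 mm tall, standing on end, about 0.2 kg. Origin at the centre of its underside, z up along its axis. Second piece.
- bronze_disc: Loose porous disc of bronze (copper-brown metal), 38 mm in diameter and 8 mm thick, lying flat. Origin at the centre of its underside, z up along its axis. Third piece.
- narrow_cap: Loose narrow aluminium top cap, a cylinder 38 mm in diameter and 25 mm tall with a thin black band round it and a dark seat in the middle of its top face. Origin at the centre of its underside, z up along its axis. Fourth and last piece.
- wide_cap: Loose wide aluminium top cap, 70 mm in diameter and 28 mm tall, same style; not to be used, stays where it is. Origin at the centre of its underside.
- cutter_ring: Loose steel cutting ring, 70 mm in diameter, 20 mm tall, lying at the back behind the bases; to be left alone. Origin at the centre of its underside.
- moisture_tin_c: Loose open aluminium tin with soil in it, 57 mm in diameter, 33 mm tall, at the back behind the bases; to be left alone. Origin at the centre of its underside.
Things that resemble listed ones, but are neither listed nor needed, are in the scene too. What is shaped like the stone but purple or turquoise is not meant.

How it is judged:
By the outcome, as a careful person would: the job done as asked, in the order asked, and still so for the second after the job is handed in, with the robot touching nothing.
It also fails if it takes over 112 s, if anything falls off the work surface, if the arm or the gripper's body presses on something with over 40 N, if the wrist force passes 120 N, or if a joint passes its speed limit or range.

## Working session

There is one attempt and no reset: what is moved stays moved. The work goes in short steps, each a Python script; the robot and the scene stay as the last script left them, time stands still between calls to the robot, and variables do not carry over. Pictures are saved under pics/ and viewed, at most 14 in all, crops included, and the job is handed in when it is done.

```bash
mkdir -p pics; python3 - <<'E'
from rig import *
import cv2,pickle
for n in("scene","top"):
    c=capture(n); cv2.imwrite(f"pics/{n}0.png",cv2.resize(c["img"],(800,600),interpolation=cv2.INTER_CUBIC)); pickle.dump(c,open(n+".pkl","wb"))
    print(n,c["camera_matrix"],c["k1"],c["view"])
print(get_state())
E
```

```text
scene [[425.02454164   0.         250.48740131]
 [  0.         425.02454164 189.97926078]
 [  0.           0.           1.        ]] -0.004199602757215633 [[-8.70278687e-01 -4.92374755e-01 -1.34947412e-02  5.78974857e+02]
 [-3.76546455e-01  6.82712999e-01 -6.26191447e-01  1.57808772e+02]
 [ 3.17533895e-01 -5.39879673e-01 -7.79552541e-01  8.15152095e+02]
 [ 0.00000000e+00  0.00000000e+00  0.00000000e+00  1.00000000e+00]]
top [[448.13981367   0.         258.23684911]
 [  0.         448.13981367 193.96307066]
 [  0.           0.           1.        ]] -0.17502531399086646 [[ 1.20307414e-02 -9.99927584e-01  2.96660785e-04  9.96482047e+01]
 [-9.86674763e-01 -1.19194305e-02 -1.62267802e-01  5.88951926e+02]
 [ 1.62259588e-01  1.65949425e-03 -9.86746711e-01  9.83966733e+02]
 [ 0.00000000e+00  0.00000000e+00  0.00000000e+00  1.00000000e+00]]
{'time': 0.1, 'joint_positions': array([ 1.16008151,  0.32172362, -0.07007786,  1.45152053,  0.02260682,
        1.37081452, -0.0569125 ]), 'joint_vel': array([ 0.00046757, -0.00220368, -0.00042766, -0.00374828,  0.00161967,
        0.00168604,  0.00117446]), 'joint_efforts': array([ 1.09579619e-04, -4.94879222e+01, -3.83771919e-01, -3.15207267e+01,
        1.31438213e-02,  7.51628308e-03,  5.29921067e-07]), 'tool_pos': array([ 267.65531475, -591.81824349,  230.36553214]), 'tcp_rot': array([-3.06940512e+00, -6.61964741e-01,  7.10902893e-04]), 'wrist_force': array([ 0.13307099,  1.00081446, -0.03060056]), 'wrist_torque': array([ 0.06632779,  0.03937644, -0.00196157]), 'finger_force': 0.0, 'opening': 85.52813231660593}
```

View pics/scene0.png

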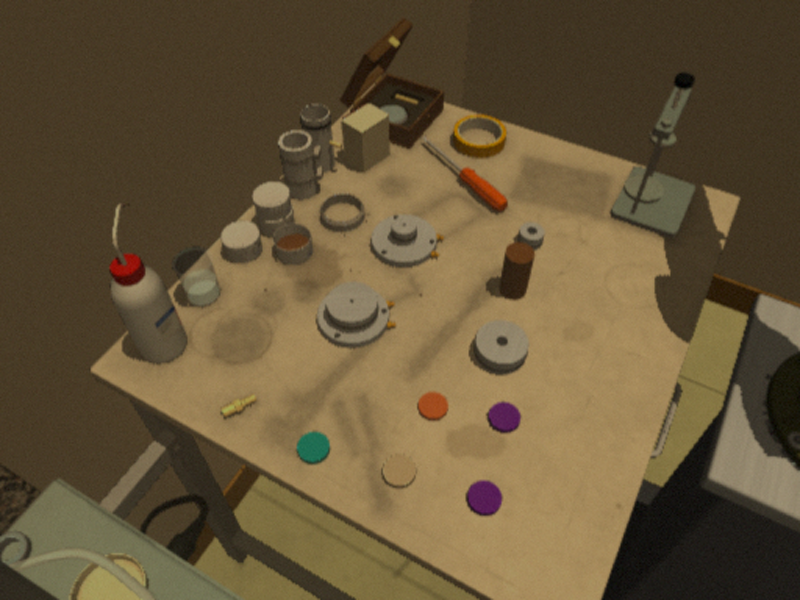

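View pics/top0.png

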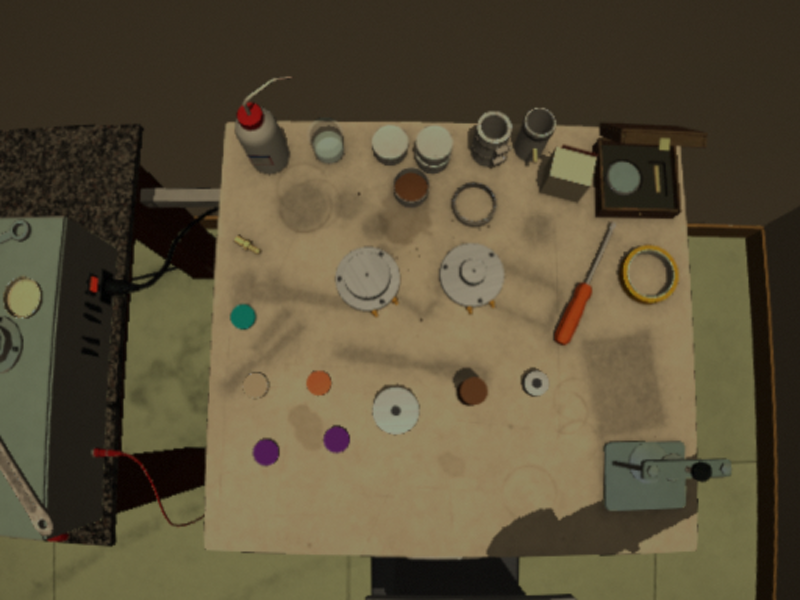

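```bash
cat >v.py <<'E'
import cv2,numpy as np,pickle
def cam(n): return pickle.load(open(n+".pkl","rb"))
def ray(c,uv,z):
    K,k1,V=c["camera_matrix"],c["k1"],c["view"]
    p=cv2.undistortPoints(np.array([[uv]],float),K,np.array([k1,0,0,0.]))[0,0]
    R,t=V[:3,:3],V[:3,3]; o=-R.T@t; d=R.T@np.array([*p,1.])
    return (o+d*(z-o[2])/d[2])[:2]
def proj(c,P):
    return cv2.projectPoints(np.array(P,float).reshape(-1,1,3),cv2.Rodrigues(c["view"][:3,:3])[0],c["view"][:3,3],c["camera_matrix"],np.array([c["k1"],0,0,0.]))[0][:,0]
def crop(c,u,v,h,s,path=None):
    """square crop, half-size h px, scale s, centre (u,v) raw px, tick labels each 5 px"""
    u,v=int(u),int(v); im=c["img"][max(v-h,0):v+h,max(u-h,0):u+h]
    im=cv2.resize(im,None,fx=s,fy=s,interpolation=cv2.INTER_CUBIC)
    im=cv2.convertScaleAbs(im,alpha=1.5)
    for k in range(0,2*h,5):
        cv2.line(im,(k*s,0),(k*s,4),(255,255,255),1);cv2.line(im,(0,k*s),(4,k*s),(255,255,255),1)
        if k%10==0:
            cv2.putText(im,str(u-h+k),(k*s,14),0,.32,(255,255,255),1);cv2.putText(im,str(v-h+k),(5,k*s+4),0,.32,(255,255,255),1)
    return im
def circ(x,y,z,r): 
    a=np.linspace(0,2*np.pi,41); return np.c_[x+r*np.cos(a),y+r*np.sin(a),0*a+z]
E
python3 - <<'E'
from v import *
T=cam("top");S=cam("scene");k=.64
t=dict(nb=(473,271),stone=(256,385),spec=(472,390),bronze=(319,383),cap=(536,383),wcap=(396,410))
zz=dict(nb=40,stone=9,spec=78,bronze=8,cap=25,wcap=28)
s=dict(nb=(404,228),stone=(400,469),spec=(518,255),bronze=(433,405),cap=(532,230),wcap=(502,340))
for n in t:
    print(n,ray(T,np.array(t[n])*k,zz[n]).round(1),ray(S,np.array(s[n])*k,zz[n]).round(1))
row=lambda C,d,ns:np.hstack([crop(C,d[n][0]*k,d[n][1]*k,20,6) for n in ns])
cv2.imwrite("pics/m1.png",np.vstack([row(T,t,["nb","stone","spec"]),row(T,t,["bronze","cap","wcap"])]))
cv2.imwrite("pics/m2.png",np.vstack([row(S,s,["nb","stone","spec"]),row(S,s,["bronze","cap","wcap"])]))
E
```

```text
nb [639.    3.1] [638.4   8.5]
stone [465.5 329. ] [466.8 330.1]
spec [459.9   8.7] [461.2  12.2]
bronze [470.4 233. ] [472.2 235.1]
cap [473.  -92.4] [475.  -93.2]
wcap [431.4 115.9] [433. 116.]
```

View pics/m1.png

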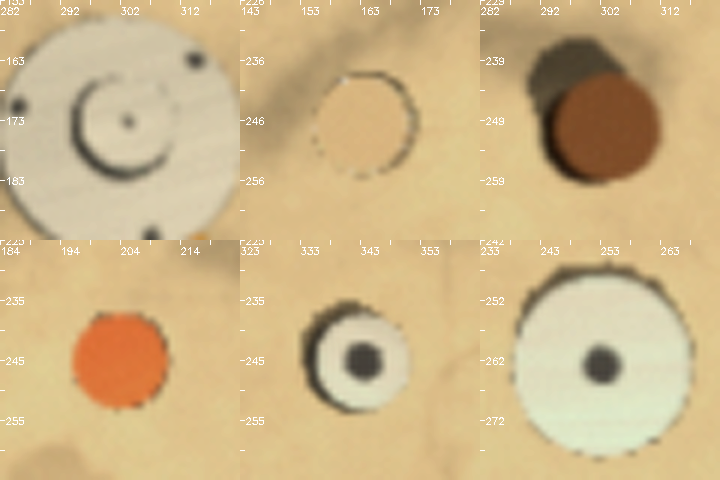

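View pics/m2.png

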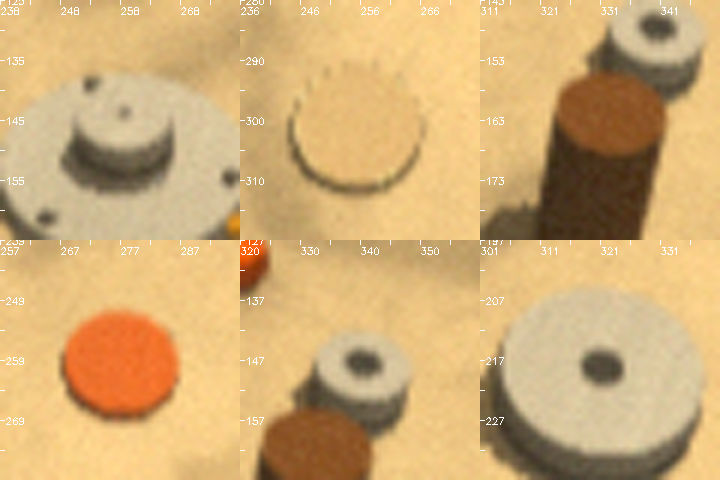

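```bash
cat >m.py <<'E'
from rig import *
import numpy as np
def down(psi): return np.pi*np.array([np.cos(psi/2),np.sin(psi/2),0])
A,B=down(0.),down(np.pi/2)   # A closes along y, B closes along x
def st(tag):
    s=get_state(); print(tag,"t%.1f"%s["time"],s["tool_pos"].round(1),"op%.1f f%.0f"%(s["opening"],s["finger_force"]),"F",s["wrist_force"].round(1),flush=True)
E
python3 - <<'E'
from v import *
from m import *
T=cam("top");S=cam("scene")
t=dict(nb=(302.7,172.7),stone=(163.2,246.2),spec=(302.75,249.7),bronze=(203.5,244.6),cap=(343,244.7))
s=dict(nb=(258.2,143.2),stone=(255.25,300.2),spec=(332.4,161.5),bronze=(276.6,258.7),cap=(340,146.8))
zz=dict(nb=40,stone=9,spec=78,bronze=8,cap=25)
for n in t: print(n,ray(T,t[n],zz[n]).round(1),ray(S,s[n],zz[n]).round(1))
# stand top height
best=min(((np.linalg.norm(ray(T,np.array((702,470))*.64,z)-ray(S,np.array((684,80))*.64,z)),z) for z in range(0,400,5)));print("stand",best)
for p in [(466,329),(460,10),(471,234),(474,-92),(639,5)]:
    for o in(A,B):
        for z in(2,250):
            q=ik([*p,z],o); print(p,z,None if q is None else np.round(q,2))
E
```

```text
nb [640.8   3.1] [643.4   1.2]
stone [465.9 330.6] [467.9 330.8]
spec [459.7   7.3] [461.5   6.8]
bronze [471.6 234.6] [473.6 234.6]
cap [474.  -92.3] [476.5 -93.9]
stand (np.float64(0.4574799629391539), 220)
(466, 329) 2 [ 0.13  0.59 -0.97  1.85  0.57  1.01 -2.65]
(466, 329) 250 [ 0.32  0.35 -1.19  1.6   0.32  1.42 -2.48]
(466, 329) 2 [ 0.24  0.7  -1.14  1.85  0.73  1.09 -1.19]
(466, 329) 250 [-0.07  0.2  -0.68  1.61  0.13  1.38 -0.76]
(460, 10) 2 [ 0.59  0.25 -0.72  2.12  0.22  0.85 -1.83]
(460, 10) 250 [ 0.21 -0.08 -0.27  1.86 -0.02  1.36 -1.63]
(460, 10) 2 [ 0.67  0.27 -0.81  2.12  0.26  0.86 -0.29]
(460, 10) 250 [ 0.05 -0.09 -0.12  1.87 -0.01  1.36 -0.07]
(471, 234) 2 [ 0.31  0.48 -0.96  1.96  0.48  0.95 -2.46]
(471, 234) 250 [ 0.07  0.08 -0.61  1.71  0.05  1.36 -2.12]
(471, 234) 2 [ 0.22  0.43 -0.84  1.96  0.4   0.92 -0.82]
(471, 234) 250 [ 0.4   0.12 -0.97  1.7   0.1   1.37 -0.59]
(474, -92) 2 [ 0.6   0.26 -0.51  2.07  0.17  0.85 -1.57]
(474, -92) 250 [ 0.67 -0.03 -0.52  1.81 -0.01  1.36 -1.42]
(474, -92) 2 [ 0.68  0.27 -0.59  2.07  0.2   0.86 -0.02]
(474, -92) 250 [ 0.76 -0.03 -0.6   1.8  -0.02  1.36  0.16]
(639, 5) 2 [ 0.37  0.56 -0.53  1.68  0.33  0.99 -1.85]
(639, 5) 250 [ 0.45  0.35 -0.64  1.44  0.21  1.42 -1.77]
(639, 5) 2 [ 0.44  0.59 -0.64  1.68  0.4   1.01 -0.33]
(639, 5) 250 [ 0.52  0.38 -0.74  1.43  0.25  1.43 -0.23]
```

```bash
cat >>m.py <<'E'
A=down(np.pi)
NB=np.array([642.,2.2])
def pick(p,z,hover,force=30,centre=True):
    p=np.array(p,float)
    if centre:
        reach([*p,hover],A); movel([*p,z],150); close(20); st("c1"); gripper_open()
        movel([*p,hover],250); reach([*p,hover],B); 
    else: reach([*p,hover],B)
    movel([*p,z],150); close(force); st("grip")
def place(zg,zb,lift=None,gap=1.0,at=None):
    """zg: TCP height at grasp, zb: height of the support"""
    at=NB if at is None else at
    s=get_state()["tool_pos"]; top=zg+zb+(lift or 50)
    movel([s[0],s[1],top],250); movel([*at,top],250); st("over")
    movel([*at,zg+zb+8],150); movel([*at,zg+zb+gap],30); st("low")
E
python3 - <<'E'
from m import *
p=get_state()["tool_pos"]
movel([p[0],p[1],380],250); st("up")
reach([520,60,330],A); st("mid")
pick([467,330.7],2.5,60)
s=get_state()["tool_pos"]; movel([s[0],s[1],60],200); st("lifted")
E
```

```text
up t0.8 [ 267.5 -591.4  378.3] op85.6 f0 F [ 0.1  1.2 -0.7]
mid t3.3 [520.3  58.7 329.9] op85.2 f0 F [ 0.3  0.1 -0.6]
c1 t5.8 [467.4 331.    3.4] op37.0 f20 F [-0.6 -1.5  5.3]
grip t9.0 [467.6 331.    3.6] op36.3 f30 F [-1.  -1.6  5.9]
lifted t9.5 [468.1 331.   60.7] op36.7 f30 F [ 0.5 -0.3 -0.7]
```

```bash
python3 - <<'E'
from m import *; from v import *
c=capture("scene"); u,v=proj(c,[468,331,60])[0]; d=capture("top"); a,b=proj(d,[468,331,60])[0]
cv2.imwrite("pics/h.png",np.hstack([crop(c,u,v,35,5),crop(d,a,b,35,5)]))
E
```

```text
(no output)
```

View pics/h.png

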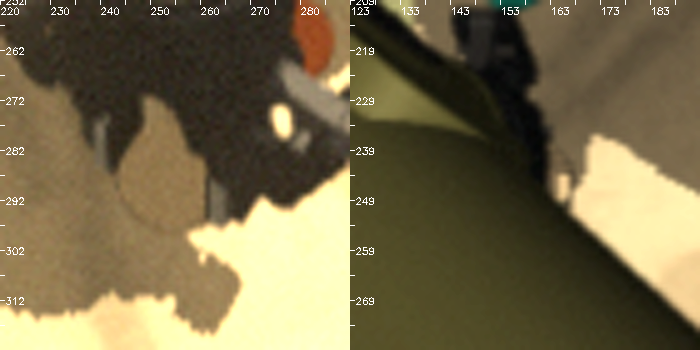

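```bash
python3 - <<'E'
from m import *
place(3,40,20,0.5); gripper_open(); st("rel")
movel([*NB,120],200)
reach([560,-160,250],A); st("away")
from v import *
import pickle
for n in("scene","top"):
    c=capture(n); pickle.dump(c,open(n+"1.pkl","wb")); 
S=cam("scene1");T=cam("top1")
u,v=proj(S,[642,2,45])[0]; a,b=proj(T,[642,2,45])[0]
cv2.imwrite("pics/s1.png",np.hstack([crop(S,u,v,20,10),crop(T,a,b,20,10)]))
E
```

```text
over t11.5 [641.4   4.3  63.1] op36.7 f30 F [-0.1 -0.  -0.1]
low t12.1 [642.3   2.4  43.7] op36.4 f30 F [0.2 0.6 1.4]
rel t12.7 [642.    2.2  43.5] op85.7 f0 F [-0.9 -0.2 -0.9]
away t14.8 [ 559.9 -159.6  249.4] op85.6 f0 F [-0.  -0.9 -0.4]
```

View pics/s1.png

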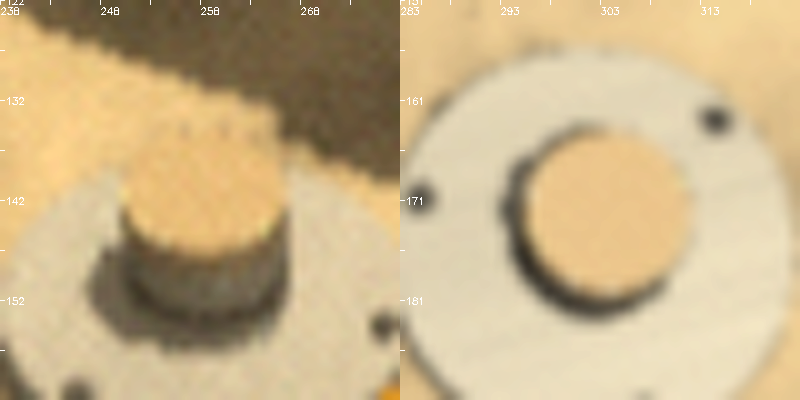

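```bash
python3 - <<'E'
from v import *
S=cam("scene1");T=cam("top1")
print(ray(T,(303.25,171.85),49), ray(S,(257.95,140.5),49))
from m import *
st("x")
pick([460.6,7.0],20,115,45)
s=get_state()["tool_pos"]; movel([s[0],s[1],50],60); st("lifted")
E
```

```text
[640.92096651   2.71961077] [643.78698586   1.67207988]
x t14.9 [ 560.  -159.5  249.5] op85.5 f0 F [-0.8 -0.1 -0.4]
c1 t17.1 [461.    6.7  20.6] op39.2 f20 F [-0.9 -1.1  6.7]
grip t20.9 [461.1   6.8  20.7] op38.6 f45 F [-0.9 -0.7  5.6]
lifted t21.5 [461.    6.5  50.1] op38.5 f45 F [-1.2 -1.  -2. ]
```

```bash
python3 - <<'E'
from m import *
place(20.7,49,30,0.0)
for k in range(4):
    if get_state()["wrist_force"][2]>2: break
    s=get_state()["tool_pos"]; movel([*NB,20.7+49-0.5*(k+1)],20); st("dn")
gripper_open(); st("rel"); movel([*NB,200],150)
pick([472.6,234.6],2.5,60)
s=get_state()["tool_pos"]; movel([s[0],s[1],150],250); st("lifted")
import pickle
from v import *
for n in("scene","top"):
    c=capture(n); pickle.dump(c,open(n+"2.pkl","wb"))
S=cam("scene2");T=cam("top2")
u,v=proj(S,[642,2,95])[0]; a,b=proj(T,[642,2,127])[0]
cv2.imwrite("pics/s2.png",np.hstack([crop(S,u,v,30,10),crop(T,a,b,30,10)])[:,:1200]) 
im=cv2.imread("pics/s2.png"); cv2.imwrite("pics/s2.png",cv2.resize(im,(800,400),interpolation=cv2.INTER_AREA))
E
```

```text
over t22.7 [640.1   2.8  98.2] op38.7 f45 F [-1.1  0.5 -1.5]
low t23.4 [642.1   2.1  69.9] op38.4 f46 F [-0.6 -0.3 -1.2]
dn t23.7 [642.1   2.2  69.8] op38.6 f46 F [-2.6 -0.   3.6]
rel t24.2 [642.    2.3  69.1] op85.3 f0 F [ 0.7 -0.4 -0.6]
c1 t27.5 [473.1 234.8   3.3] op35.4 f20 F [-1.1 -1.8  6.3]
grip t30.8 [473.2 234.8   3.4] op35.0 f29 F [-1.7 -1.5  5.5]
lifted t31.5 [472.5 234.  148.8] op34.5 f30 F [ 0.1 -0.5 -0.6]
```

View pics/s2.png

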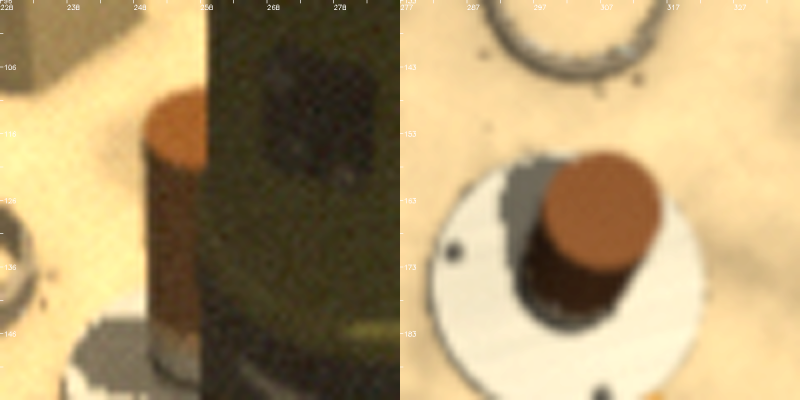

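```bash
python3 - <<'E'
from v import *
from m import *
T=cam("top2"); print(ray(T,(306.9,164.15),127), ray(T,(306.9,164.15),78))
place(3,127,25,0.5)
for k in range(3):
    if get_state()["wrist_force"][2]>1: break
    movel([*NB,130-0.5*k],20); st("dn")
gripper_open(); st("rel"); movel([*NB,215],200)
reach([540,-110,240],A)
import pickle
for n in("scene","top"):
    c=capture(n); pickle.dump(c,open(n+"3.pkl","wb"))
S=cam("scene3");T=cam("top3")
u,v=proj(S,[642,2,105])[0]; a,b=proj(T,[642,2,127])[0]
im=np.hstack([crop(S,u,v,30,10),crop(T,a,b,30,10)]); cv2.imwrite("pics/s3.png",cv2.resize(im,(800,400),interpolation=cv2.INTER_AREA))
st("end")
E
```

```text
[641.08252882   2.56326242] [652.60072566  -2.78103397]
over t33.2 [641.3   4.3 155.2] op34.6 f30 F [-0.2  0.7 -0. ]
low t33.8 [642.4   2.5 131.1] op34.8 f30 F [0.6 0.8 3. ]
rel t34.4 [641.9   2.2 130.4] op85.5 f0 F [-0.2  0.3 -0.5]
end t36.6 [ 540.1 -109.6  239.8] op85.5 f0 F [-0.2 -0.5 -0.2]
```

View pics/s3.png

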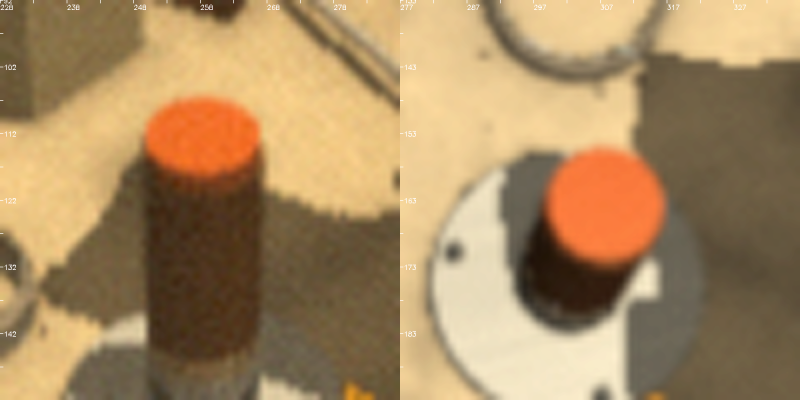

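The stack is straight: in the scene crop the disc spans x 146–262 and the specimen 148–263. Next is the cap.

```bash
python3 - <<'E'
from m import *
pick([475.2,-93],5,60)
z=get_state()["tool_pos"][2]
s=get_state()["tool_pos"]; movel([s[0],s[1],170],250)
place(z,135,25,0.3)
for k in range(3):
    if get_state()["wrist_force"][2]>1: break
    movel([*NB,z+135-0.5*(k+1)],20); st("dn")
gripper_open(); st("rel"); movel([*NB,240],150)
reach([520,-130,260],A); sleep(.5)
from v import *
import pickle
for n in("scene","top"):
    c=capture(n); pickle.dump(c,open(n+"4.pkl","wb"))
S=cam("scene4");T=cam("top4")
u,v=proj(S,[642,2,110])[0]; a,b=proj(T,[642,2,127])[0]
im=np.hstack([crop(S,u,v,30,10),crop(T,a,b,30,10)]); cv2.imwrite("pics/s4.png",cv2.resize(im,(800,400),interpolation=cv2.INTER_AREA))
cv2.imwrite("pics/f4.png",T["img"]); st("end")
E
```

```text
c1 t38.4 [475.7 -93.3   5.8] op37.1 f20 F [-1.9 -0.3  6.4]
grip t41.7 [475.8 -93.3   5.9] op37.1 f30 F [-1.8  0.4  5. ]
over t43.7 [641.2   1.5 165.4] op36.7 f30 F [-0.3 -0.4 -0.6]
low t44.3 [642.2   2.1 141.5] op36.6 f30 F [-0.   0.4  1.4]
rel t44.9 [642.    2.2 141.2] op85.5 f0 F [-0.  -1.2  0.5]
end t47.9 [ 520. -130.  260.] op85.2 f0 F [-0.6  0.1  0. ]
```

View pics/s4.png

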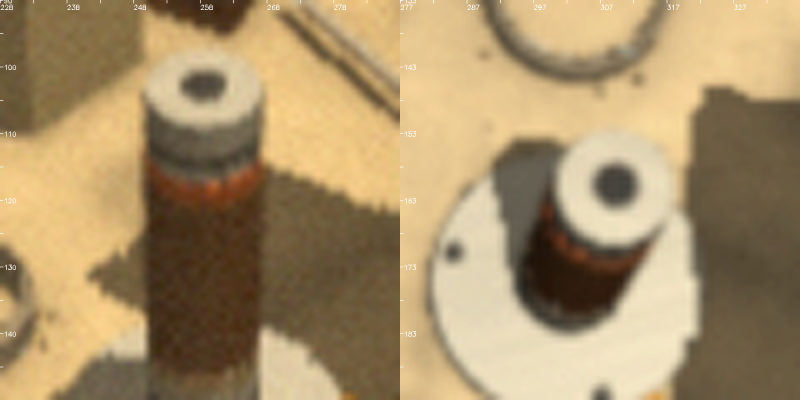

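View pics/f4.png

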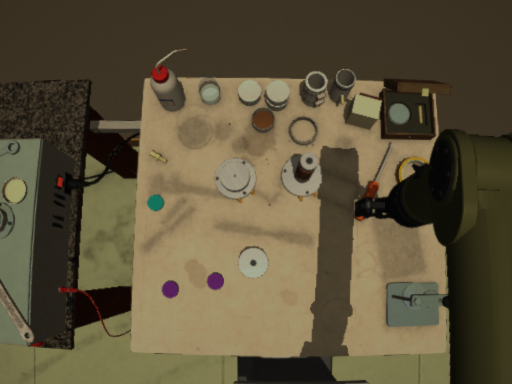

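The crop shows cap, disc, specimen, stone and pedestal lined up (x 146–263 in the scene view). The top view shows nothing else has moved.

```bash
python3 -c "
from rig import *
print(finish_job())"
```

```text
the job is handed in; nothing more can be done
None
```

The soil test is built on the narrow base (stone, specimen, bronze disc, narrow cap), lined up to about 1 mm by the camera views, with nothing else seen to have moved, and handed in at about 48 s.

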